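# Raise the wax trolley's tow handle to its second stop and keep hold of it

## Robot

A 7-joint arm with a two-finger parallel gripper is mounted at the origin on the work surface. World frame = base frame: x ahead of the robot, y to its left, z up, the work surface at z = 0. Lengths are in mm, angles in rad, forces in N, time in s.
With the tool pointing down it reaches from about 400 to 850 mm from the base axis. Payload 10.4 kg.
Tool frame: the origin (TCP) lies between the finger pads, 19 mm behind the fingertips; this is the grasp point; z points along the fingers, x is the direction in which the jaws open and shut, and the axes are right-handed (so a half turn about z gives the same grasp; the last joint's range is limited). The gripper opens to 85 mm and grips with 20 to 120 N. Pads are 22 mm wide; open, the fingers measure 114 mm over their backs; the gripper's body (76 mm by 85 mm) begins 54 mm behind the grasp point. The pads swing forward as they close: fully open they stand 13 mm farther back than shut.
Start: joints at [1.097, 0.332, -0.065, 1.46, 0.022, 1.35, -0.088], TCP at [272.326, -562.572, 250.038] pointing down, gripper open.
Joint ranges: [-2.6, 2.6], [-0.5, 2.12], [-1.47, 1.34], [0.16, 2.42], [-1.27, 4.41], [0.06, 2.06], [-2.6, 2.6]. Speed limits (rad/s): [2.22, 2.22, 2.79, 2.79, 3.14, 3.14, 3.14].

## Interface

Orientations are given as a rotation vector (axis times angle).
In Python, from cell import * gives the robot as it stands. Calls block until the motion is done:
- move_ptp(position, orientation): joint-space move of the TCP to a pose.
- servo_line(position, rate=150, ori=None, force_limit=None): straight line of the TCP; ori=None keeps the orientation; rate is the mean speed in mm/s. With force_limit (N) it stops when the force on the tool has changed by that much, and returns True; else False.
- move_joints(angles): joint-space move.
- open_jaws() and grab(grip_force=None): open the fingers fully, or close them until they stop; grip_force is the grip in N (None keeps the last).
- sleep(seconds).
- solve_ik(position, orientation): joint angles nearest the present ones, or None.
- camera(name): name is "side" or "top"; returns a dict with "color" (480x640x3 uint8, red, green, blue), "intrinsics" (3x3 intrinsics, pixels), "D" ([k1, k2, p1, p2, k3] as OpenCV has them; the pictures are not rectified), "cam_to_world" (4x4, takes a point from camera to world coordinates). Camera axes: x right, y up, looking along -z (the intrinsics and any distortion apply to the point x, -y, -z); pixel columns grow to the right and rows downward; lengths in mm; the calibration is good to about 2 mm. A picture is of the moment at which its call begins. There is no depth.
A pose or a line that the arm cannot do raises Unreachable and nothing moves.
- finish_job(): hands the job in, once; it reports no verdict.
Trained networks look in a picture, given as the dict that the camera call returned (one of the last four; its "shot" number tells which), for a name from the list of things; names that differ only in an ending like _2 or _b are one class to them, and where a whole thing is asked for, a point or a joint stands for the part that bears it (a point fixed in the world has none). Each returns a list of dicts, best first, with "conf" (0 to 1); they miss things now and then, are a little off and sometimes report something else, mostly with a low value. They report only what shows in the picture. A call takes as long as a camera call.
- trace(picture, name): "region" (480x640 bool, what is visible of it) and "bbox" ([centre column, centre row, width, height] in pixels, round what is visible of it).
Readings, each from a call of its own:
- current_time(): time.
- current_joints(): joint angles.
- current_joint_vel(): joint speeds.
- current_joint_torque(): joint torques, N m.
- current_tcp_pos(): TCP position.
- current_tcp_rot(): TCP orientation.
- current_force(): force on the tool from outside, world axes, zero at the start.
- current_torque(): the same for the moment, N m.
- current_opening(): finger opening in mm.
Only numpy, scipy, OpenCV 4.12 (cv2) and the standard library are available. Lean on these libraries where they do the work, as an engineer would, in place of code of your own. Each camera call takes 0.05 s, during which the arm holds its last target. There are 200 camera calls.

## Task

The wax trolley is about to be wheeled out of the hallway: take its tow handle in the middle of the grip so that the red release button is squeezed in, and draw the handle up past its first stop to its second stop, fully out. Finish while holding it up there, fully out and with the button still squeezed in, so that it does not lock before I have checked the height. Leave the brush, the wax crayon, the file guide and the ski tip protector where they are.

Things in the scene. Friction and masses are not known exactly. Their poses are not given: they have to be found in the camera images.
- trolley: rolling wax trolley on the floor beyond the cart's far edge: three stacked slate-grey boxes with orange latches, 260 deep x 440 wide; immovable. Origin at the level of the cart top (z = 0), 35 mm below the middle of the stowed grip; x points over the boxes, away from the robot (turned up to 0.45 rad), y along the grip bar, z up. Boxes fill x 40 to 300, y -220 to 220 mm; lid at z = -0.062
- grip: black cross-bar grip of the tow handle: 190 mm long (y), 28 thick (x), 30 high (z), axes parallel to the trolley's, origin at the bar's middle. Stands on two tubes 200 mm apart that slide straight up; middle at z = 0.035 stowed, 0.305 fully out. Free air for 50 mm below the bar between the tubes
- grip_mid (a point): middle of the grip bar, the place to take it; axes as grip. The red button sits in the middle of the bar's +x face, so fingers centred on the bar here and closing along its x axis squeeze it in: 34 mm over bar and button, 28 mm once the button is flush and both pads lie on the bar
- tow_handle (a joint): how far the handle is drawn up, m: 0 stowed, 0.135 first stop, 0.270 second stop, the hard end of travel. A spring bolt locks it at each (about 1 mm play) unless the red button is in; with the button kept in it slides past the first stop. Weighs 0.3 to 0.65 kg, 1 N friction; let go between stops it drops to the next one below
- thumb_button (a joint): travel of the red release button, m: 0 out, 0.006 fully in, flush with the bar. 36 mm wide, 20 high, 6 proud of the middle of the grip's +x face; pushed along -x. The bolt is clear from 0.0042; the spring takes 3 N to start, 7 N fully in. A grip of 20 N or more keeps it in
- bristle_brush: boar-bristle ski brush with wooden block, 62 x 125 x 48 mm high, lying bristles down on the trolley's lid; origin under its centre. Bystander
- wax_crayon: green grip wax crayon in its foil cup, 30 mm across, 58 mm high, standing on the trolley's lid; origin under its centre. Bystander
- file_guide: stainless file guide with a file and a black knob, 45 x 150 x 35 mm high, on the cart top; origin under its centre. Bystander
- tip_protector: carved wooden ski tip protector, 64 x 118 x 25 mm high, on the cart top; origin under it. Bystander

How it is judged (in metres and radians):
On the way, in this order (a step that is already met when the one before it is completed fails the run):
1. the fingers squeeze the release button in while the handle is still stowed (value of joint thumb_button above 0.0042 m and value of joint tow_handle below 0.006 m and contact force between the fingers and grip above 3 N), for 0.1 s.
2. the handle is drawn past its first stop in the fingers (value of joint tow_handle above 0.145 m and contact force between the fingers and grip above 3 N), for 0.1 s.
At the end, for the whole second after the job is handed in: finishes while holding: handle at its second stop (above 0.264 of 0.270 m) and still, button still squeezed in (above 0.0042 m, so the catch carries nothing), gripper closed on the middle of the grip (finger force above 3 N, TCP within 35 mm of it), through the last second (value of joint tow_handle above 0.264 m and velocity of joint tow_handle between -0.02 and 0.02 m/s and contact force between the fingers and grip above 3 N and distance between the grasp point and grip_mid below 0.035 m and value of joint thumb_button above 0.0042 m); the arm keeps its last pose, push and grip.
It fails at once if a bystander (brush, crayon, file guide, tip protector) is moved by more than 20 mm (distance of any of bristle_brush, wax_crayon, file_guide, tip_protector from where it was at the start of the episode above 0.02 m).
It also fails if it takes over 35 s, if anything falls off the work surface, if the arm or the gripper's body presses on something with over 40 N, if the wrist force passes 120 N, or if a joint passes its speed limit or range.

## Working session

There is one attempt and no reset: what is moved stays moved. The work goes in short steps, each a Python script; the robot and the scene stay as the last script left them, time stands still between calls to the robot, and variables do not carry over. Pictures are saved under pics/ and viewed, about 8 in all and at most 12, crops included, and the job is handed in when it is done.

```bash
mkdir -p pics
python3 - <<'E'
from cell import *
import cv2,numpy as np
for n in("side","top"):
    p=camera(n); im=p["color"][:,:,::-1].copy()
    print(n,p["intrinsics"].tolist(),p["D"],np.round(p["cam_to_world"],3).tolist())
    for k in("grip","thumb_button","trolley","bristle_brush","wax_crayon"):
        for d in trace(p,k)[:2]:
            print(k,round(d["conf"],2),np.round(d["bbox"],1))
            if d["conf"]>.4:
                c,_=cv2.findContours(d["region"].astype(np.uint8),0,1); cv2.drawContours(im,c,-1,(0,255,0),1)
                if k=="grip": print(np.round(cv2.minAreaRect(np.vstack(c))[0],1),cv2.minAreaRect(np.vstack(c))[1:])
    cv2.imwrite(f"pics/{n}0.png",im); cv2.imwrite(f"pics/{n}raw.png",p["color"][:,:,::-1])
print(current_tcp_rot(),current_time())
E
```

```text
side [[564.0673002740522, 0.0, 313.64077438993127], [0.0, 564.0673002740522, 244.20339070917666], [0.0, 0.0, 1.0]] [-0.07496155  0.          0.          0.          0.        ] [[-0.991, 0.08, -0.11, 367.389], [-0.135, -0.629, 0.766, 911.473], [-0.008, 0.773, 0.634, 764.83], [0.0, 0.0, 0.0, 1.0]]
grip 0.89 [312.1 272.   22.5 103.6]
[311.7 271.6] ((19.349597930908203, 104.1390380859375), 4.763641834259033)
thumb_button 0.41 [306.5 259.2   4.    9.7]
trolley 0.88 [238.  350.2 187.8 259.5]
trolley 0.43 [314.2 273.2  22.  103.6]
bristle_brush 0.97 [255.2 305.   42.7  56.3]
wax_crayon 0.62 [269.5 244.6  12.3  29.5]
top [[600.1144665960936, 0.0, 316.65922429194944], [0.0, 600.1144665960936, 239.35919703613595], [0.0, 0.0, 1.0]] [-0.20025151  0.          0.          0.          0.        ] [[-0.022, 0.999, -0.036, 437.415], [-1.0, -0.023, -0.019, -15.03], [-0.02, 0.035, 0.999, 1119.888], [0.0, 0.0, 0.0, 1.0]]
grip 0.63 [273.9 234.9 125.1  28.9]
[275.9 233.6] ((20.596450805664062, 126.74288940429688), 84.95755004882812)
thumb_button 0.51 [275.  225.8  20.4   3.1]
trolley 0.84 [276.6 172.9 224.1 184.9]
bristle_brush 0.65 [247.6 177.6  68.6  30.2]
bristle_brush 0.52 [277.9 171.4 226.8 184.8]
wax_crayon 0.66 [345.1 172.7  15.5  19.5]
[ 2.66166540e+00 -1.66872417e+00  1.51390031e-04] 0.6
```

View pics/side0.png

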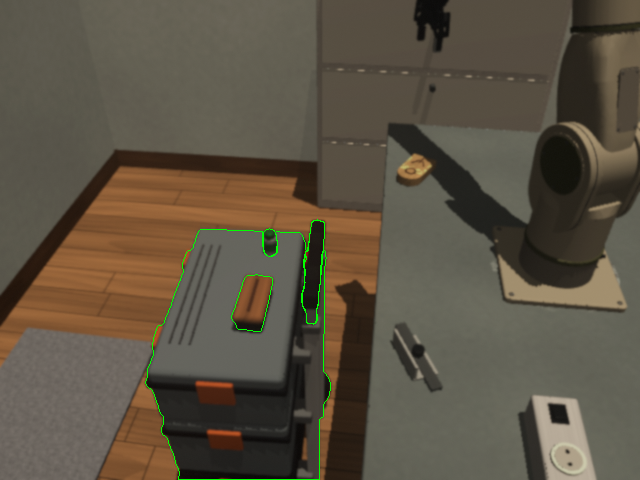

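View pics/top0.png

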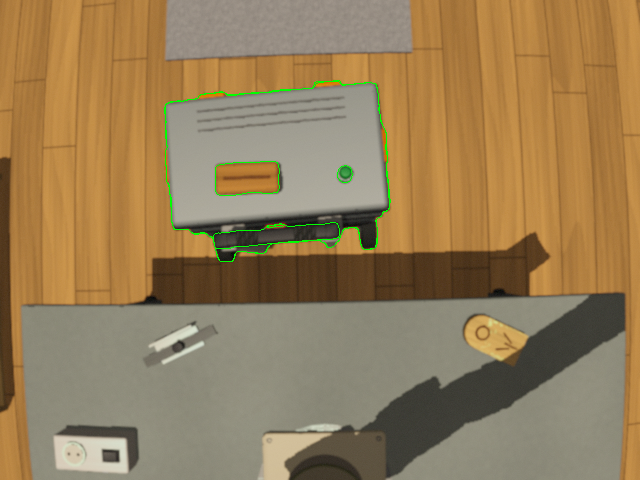

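The top view shows the grip at about (277,235), the brush at (248,178) and the crayon at (345,173). The side view shows the grip at (314,270). I'll zoom in on the grip and fit the pose.

```bash
cat > h.py <<'E'
from cell import *
import cv2,numpy as np
from scipy.optimize import least_squares
from scipy.spatial.transform import Rotation as R
def proj(p,X):
    T=np.linalg.inv(np.array(p["cam_to_world"])); c=np.asarray(X)@T[:3,:3].T+T[:3,3]
    c=c*[1,-1,-1]
    return cv2.projectPoints(c.reshape(-1,1,3),np.zeros(3),np.zeros(3),np.array(p["intrinsics"]),np.array(p["D"]))[0].reshape(-1,2)
def w(q,L):  # trolley -> world
    c,s=np.cos(q[2]),np.sin(q[2]); L=np.asarray(L,float)
    return np.c_[q[0]+c*L[:,0]-s*L[:,1], q[1]+s*L[:,0]+c*L[:,1], L[:,2]]
def box(z,x0=-14,x1=14,y=95,h=15): return [[a,b,z+d] for a in(x0,x1) for b in(-y,y) for d in(-h,h)]
E
python3 - <<'E'
from h import *
lid=[[300,220,-62],[300,-220,-62],[40,-220,-62],[40,220,-62]]
obs=np.array([[165,103],[376,84],[389,210],[173,229]],float)
t=camera("top");s=camera("side")
f=least_squares(lambda q:(proj(t,w(q,lid))-obs).ravel(),[750,50,.1]);print("lid",f.x,f.fun.round(1))
# mask-IoU fit of grip bar
ms=[(p,trace(p,"grip")[0]["region"]) for p in(t,s)]
def iou(q,p,m):
    a=np.zeros(m.shape,np.uint8);h=cv2.convexHull(proj(p,w(q,box(35))).astype(np.float32)).astype(int)
    cv2.fillConvexPoly(a,h,1);a=a>0;return (a&m).sum()/(a|m).sum()
from scipy.optimize import minimize
for sel in([0],[1],[0,1]):
    g=minimize(lambda q:-sum(iou([q[0],q[1],q[2]/100],*ms[i]) for i in sel),[f.x[0],f.x[1],f.x[2]*100],method="Nelder-Mead",options=dict(initial_simplex=[[f.x[0]+a,f.x[1]+b,f.x[2]*100+c] for a,b,c in((0,0,0),(15,0,0),(0,15,0),(0,0,8))]))
    print(sel,g.x,g.fun)
q=[g.x[0],g.x[1],g.x[2]/100]
out=[]
for p,(c,r) in((t,(276,235)),(s,(312,272))):
    u0,v0=c-66,r-66
    im=cv2.resize(p["color"][v0:v0+132,u0:u0+132,::-1],None,fx=3,fy=3,interpolation=cv2.INTER_CUBIC)
    im=cv2.convertScaleAbs(im,alpha=1.8,beta=20)
    for qq,col in((q,(0,255,0)),(f.x,(255,255,0))):
        h=cv2.convexHull(proj(p,w(qq,box(35))).astype(np.float32)).reshape(-1,2)
        cv2.polylines(im,[((h-[u0,v0]+.5)*3).astype(int).reshape(-1,1,2)],True,col,1)
    out.append(im)
cv2.imwrite("pics/crop1.png",np.hstack(out))
E
```

```text
lid [4.79867571e+02 7.77276277e+01 6.14578030e-02] [-1.7  0.2  2.2 -1.2  1.5  0.5 -2.1  0.4]
[0] [482.94743726  91.30913945   7.10295921] -0.7984841729826125
[1] [484.79792174  94.77975881   5.51630342] -0.7464953271028038
[0, 1] [484.32264485  88.23566854   6.52243363] -1.5311901100510503
```

View pics/crop1.png

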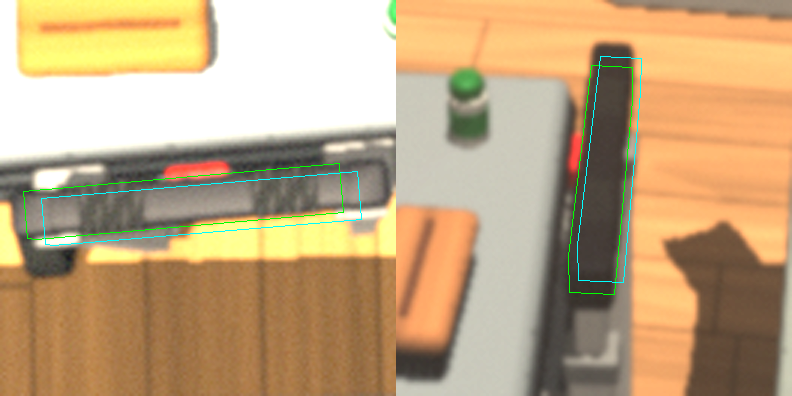

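Run:
```python
from h import *
from scipy.optimize import minimize
t=camera("top");s=camera("side")
ms=[(p,trace(p,"grip")[0]["region"]) for p in(t,s)]
def iou(q,p,m,L):
    a=np.zeros((1920,2560),np.uint8);h=cv2.convexHull(((proj(p,w(q,box(35,y=L)))+.5)*4).astype(np.float32)).astype(int)
    cv2.fillConvexPoly(a,h,1);a=cv2.resize(a.astype(np.float32),(640,480),interpolation=cv2.INTER_AREA);return np.minimum(a,m).sum()/np.maximum(a,m).sum()
for sel in([0],[1],[0,1]):
    g=minimize(lambda q:-sum(iou([q[0],q[1],q[2]/100],*ms[i],q[3]) for i in sel),[482,80,6.5,108],method="Nelder-Mead",options=dict(maxiter=200,initial_simplex=[[482+a,80+b,6.5+c,108+d] for a,b,c,d in((0,0,0,0),(10,0,0,0),(0,10,0,0),(0,0,6,0),(0,0,0,-6))]))
    print(sel,g.x.round(1),g.fun)
q=[g.x[0],g.x[1],g.x[2]/100];L=g.x[3]
for p,o in((t,(275.4,225.4)),(s,(306.2,258.5))):
    print("button",proj(p,w(q,[[17,0,42]])),o)
out=[]
for p,(c,r) in((t,(276,235)),(s,(312,272))):
    u0,v0=c-66,r-66
    im=cv2.resize(p["color"][v0:v0+132,u0:u0+132,::-1],None,fx=3,fy=3,interpolation=cv2.INTER_CUBIC)
    im=cv2.convertScaleAbs(im,alpha=1.8,beta=20)
    for B,col in((box(35,y=L),(0,255,0)),(box(35,14,20,18,10),(255,0,255))):
        h=cv2.convexHull(proj(p,w(q,B)).astype(np.float32)).reshape(-1,2)
        cv2.polylines(im,[((h-[u0,v0]+.5)*3).astype(int).reshape(-1,1,2)],True,col,1)
    out.append(im)
cv2.imwrite("pics/crop2.png",np.hstack(out))
# reach: fingers down, jaw axis along trolley x
for th in(q[2],q[2]+np.pi):
  x=np.array([np.cos(th),np.sin(th),0]);z=np.array([0,0,-1.]);o=R.from_matrix(np.c_[x,np.cross(z,x),z]).as_rotvec()
  for zz in(140,35,305,320): 
    r=solve_ik([q[0],q[1],zz],o); print(zz,None if r is None else np.round(r,2))
```

```text
[0] [485.5  79.2   6.7 114.4] -0.9278497695922852
[1] [484.9 104.6   7.4 124.8] -0.8624725341796875
[0, 1] [485.8  83.1   6.7 110.8] -1.7122166156768799
button [[272.87561556 225.46510341]] (275.4, 225.4)
button [[305.34479095 258.42426113]] (306.2, 258.5)
140 [ 0.56  0.25 -0.91  1.9   0.22  1.1  -0.37]
35 [ 0.55  0.46 -0.93  1.98  0.46  0.93 -0.55]
305 [ 0.6   0.08 -0.89  1.68  0.06  1.42 -0.23]
320 [ 0.6   0.07 -0.89  1.65  0.06  1.45 -0.23]
140 [ 0.89  0.49 -1.37  1.89  0.52  1.2   2.55]
35 [ 0.77  0.66 -1.24  1.97  0.72  1.06  2.41]
305 None
320 None
```

View pics/crop2.png

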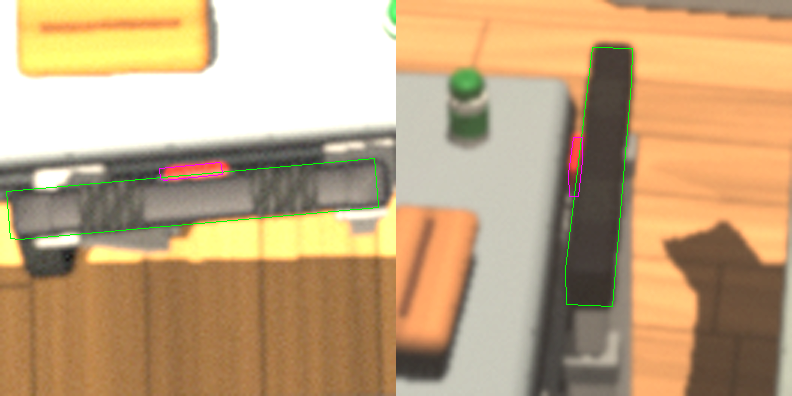

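The bar outline now matches, with the button centre giving y≈79: grip at (485, 79, 35), yaw 0.067. Next is the approach and a light squeeze.

```bash
cat >> h.py <<'E'
Q=np.array([485.,79,.067]); c,s_=np.cos(Q[2]),np.sin(Q[2])
ORI=R.from_matrix(np.array([[c,s_,0],[s_,-c,0],[0,0,-1.]])).as_rotvec()
E
python3 - <<'E'
from h import *
open_jaws()
move_ptp([485,79,160],ORI); print(current_time(),current_force().round(1))
hit=servo_line([485,79,35],rate=80,force_limit=15); print(hit,current_tcp_pos(),current_force())
if not hit:
    grab(25); sleep(.3); print(current_opening(),current_tcp_pos(),np.round(current_force(),1),np.round(current_torque(),2),current_time())
t=camera("top");s=camera("side")
cv2.imwrite("pics/g1.png",np.hstack([t["color"][60:360,120:440,::-1],s["color"][100:400,180:500,::-1]]))
E
```

```text
3.6417 [-0.5  0.4  0.2]
False [485.28659799  79.0054079   35.38566486] [ 0.23133111  0.00131771 -0.05802289]
27.552091723639073 [484.96617469  79.02782808  35.53905966] [-4.  -0.6  8.8] [-0.18  0.86 -0.02] 6.225
```

View pics/g1.png

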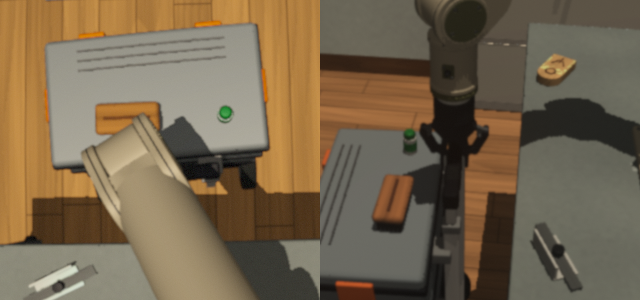

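The opening reads 27.6 mm, so the button is flush, and the picture shows the bar between the fingers with the bystanders untouched. Next I'll tighten the grip and lift.

Run:
```python
from h import *
grab(70); sleep(.2)
print(current_opening(),current_force().round(1))
p=np.array(current_tcp_pos())
print(servo_line([485,79,p[2]+180],rate=70,force_limit=30),current_tcp_pos(),current_force(),current_opening())
print(servo_line([485,79,p[2]+262],rate=50,force_limit=30),current_tcp_pos(),current_force(),current_opening())
h=servo_line([485,79,p[2]+276],rate=12,force_limit=18);sleep(.3)
print(h,p,current_tcp_pos(),current_force(),current_opening(),current_time())
t=camera("top");s=camera("side")
for k in("bristle_brush","wax_crayon","file_guide","tip_protector","grip"): print(k,[(round(d["conf"],2),np.round(d["bbox"],1)) for d in trace(s,k)[:1]])
im=s["color"][60:360,180:500,::-1]
cv2.imwrite("pics/g2.png",np.hstack([t["color"][60:360,120:440,::-1],im]))
```

```text
27.000887060163905 [-4.8 -0.7 12. ]
False [484.89138073  79.00208808 215.56003772] [-0.16228828  0.97434286 -4.55722645] 26.854474455082897
False [484.91170726  79.0005292  297.58505806] [-4.36746545  1.5262025  -2.98829232] 26.852961380379
True [484.99085474  79.03436525  35.65063889] [484.85970314  78.99916887 304.91259675] [ 5.75546288  1.76888172 -3.60645396] 27.416428978239612 12.3167
bristle_brush [(0.93, array([256.2, 306.1,  41.5,  58.4]))]
wax_crayon [(0.6, array([268.4, 244.2,  12. ,  26.3]))]
file_guide [(0.85, array([417.5, 357.6,  49.3,  68.5]))]
tip_protector [(0.92, array([417.6, 168.2,  39.1,  26.4]))]
grip [(0.78, array([309.2, 217.8,  23.8, 215.2]))]
```

View pics/g2.png

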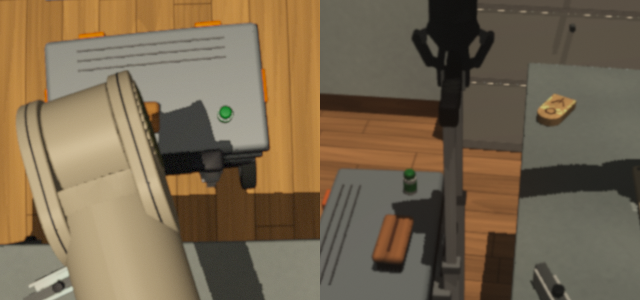

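The handle stands up in the gripper and the brush and crayon are in place. The line stopped on force at +269.3 mm, but the force has since relaxed to just the weight. I'll press up gently to confirm that it's at the stop.

Run:
```python
from h import *
z=current_tcp_pos()[2]
for i in range(4):
    h=servo_line([485,79,z+1*(i+1)],rate=8); sleep(.15)
    f=current_force(); print(h,current_tcp_pos().round(2),f.round(1),round(current_opening(),2))
    if f[2]<-14: break
sleep(.8)
print(current_tcp_pos().round(2),current_force().round(1),current_opening(),current_joint_vel().round(4),current_time())
s=camera("side"); cv2.imwrite("pics/g3.png",cv2.convertScaleAbs(cv2.resize(s["color"][80:280,220:420,::-1],None,fx=3,fy=3),alpha=1.8,beta=20))
```

```text
False [484.9   78.99 305.78] [-2.3  0.2 -6.3] 27.33
False [484.86  79.02 305.87] [  4.8   3.4 -24.4] 27.08
[484.86  79.   305.85] [  4.7   3.3 -23.5] 26.969338016876893 [ 0.0009 -0.0008 -0.0022 -0.0009 -0.0002 -0.0002  0.    ] 14.525
```

View pics/g3.png

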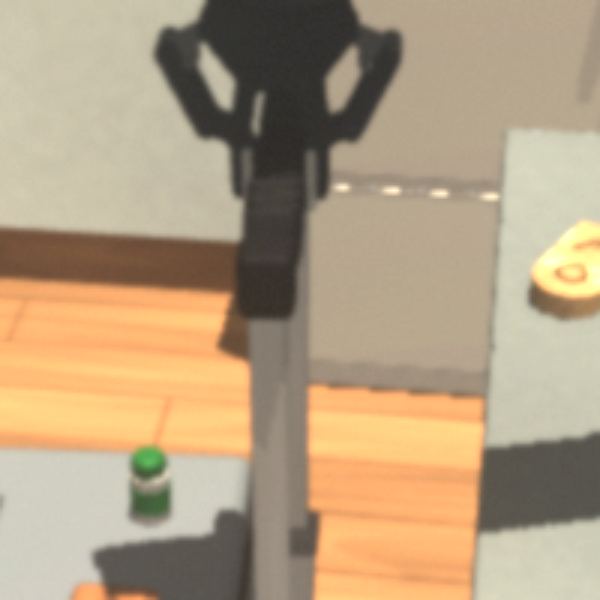

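The TCP has stopped rising at z = 305.85 mm (270.2 mm drawn) with about 20 N of reaction, so it's on the hard stop. The picture shows the bar between the pads. Handing in.

```bash
python3 -c "
from cell import *
finish_job(); print(current_tcp_pos(),current_force(),current_opening(),current_time())"
```

```text
the job is handed in; nothing more can be done
the job is handed in; nothing more can be done
```

The tow handle is fully out at its second stop, with the button still squeezed in, and I handed the job in holding it there. The hand-in gives no verdict.

- **Grasp:** I found the grip at about (485, 79, 35) mm, turned 0.067 rad. I closed on its middle at 25 N while it was stowed, and the jaws read 27.6 mm, so the button was flush. I then tightened to 70 N.
- **Lift:** I drew the handle past the first stop. The lift first stopped on its force limit at about 269.3 mm, but the force then dropped back to roughly the handle's weight.
- **Second stop:** I pressed up again in 1 mm steps. The TCP stopped rising at z = 305.85 mm, 270.2 mm above the start of the lift, with about 23 N reaction.
- **Last checks:** Over the next 0.8 s the arm stayed still and the jaws read 27.0 mm. The clock stood at 14.5 s of the 35 s allowed.
- **Bystanders:** After the lift, the brush and crayon were within about 1 pixel of where they started in the side view. The file guide and tip protector look undisturbed in the picture, but I had no starting measurement to compare them with.
- **Not confirmed:** I couldn't read the handle and button joints directly, so their positions are inferred from TCP height, jaw opening and force. The network gave a grip y from the side view about 25 mm off the top view, because the tube was merged into its outline. I used the top view and the button position instead.

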